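Put the shop torch back on its charger

TASK

Put the long torch back on its counter charger: slide its tail fully home under the charger's hood with the head end held up, lay it on the lips of the spring clip, then push down near the head so that the torch pivots about its tail and goes down between the clip's jaws until it bears on the pad at the bottom. The charger is light plastic: do not bang or force it, press only as hard as the jaws need and ease off as soon as you feel it touch down. Leave everything else on the counter where it is, and let go of the torch.

Things in the scene. Friction and masses are not known exactly. Their poses are not given: they have to be found in the camera images.
- torch_mid (a point): (Sizes in mm.) Long dark metal torch lying on the counter: 300 long, 0.29 to 0.43 kg, balanced near mid-length. Bare round barrel 30 in diameter from 115 behind to 95 ahead of this point; hexagonal tail cap and head, 42 across flats, 48.5 across corners, flats up and down. Point: on the axis, mid-length, 21 above the counter as it lies. x along the torch to the lens, z up
- torch_tail (a point): Centre of the torch's flat tail end face, 150 behind torch_mid; same axes. The tail cap is 32 long
- torch_neck (a point): On the torch's axis 85 ahead of torch_mid, on the bare barrel just behind the head: the part that the clip holds; same axes
- torch_head (a point): Centre of the torch's lens end, 150 ahead of torch_mid; same axes. The head is 50 long; its upper flat (24 wide) is 21 above the axis
- charger: Charger: grey plastic base plate 325 x 70 x 12 on a wooden riser, fixed; the riser's height differs (12 to 36). Origin: centre of the plate's underside. x runs from the hood end to the clip end, z up. The torch goes in along x, lens to +x. It breaks if the torch bears on the clip's bottom pad with over 22 N or on its other parts with over 50 N, or the gripper on it with over 15 N
- heel (a point): Where torch_tail is when home (charger axes; 150 behind the charger's origin, 50 above it). Hood: floor 21 below this point; stop (brass contact 10 tall on the floor) with its face at this point; inner width 56; roof underside 27 above, over the last 13 of the tail, so the tail must slide in along -x, head end raised by 5 to 13 degrees. Behind the stop is room for the sloping end
- hood_mouth (a point): Middle of the hood's entrance, 40 ahead of heel and level with it (charger axes). Its flared cheeks, 31 above this point at the top, end 36 ahead of heel, about 72 apart; an up-flared visor over the entrance reaches 24 ahead of heel, so bring the tail down farther out than that
- clip (a point): Midway between the rolled lips (14 thick, 39 between centres) of the clip's two sprung jaws, on the charger (its axes; 235 ahead of heel, 10 higher). The barrel first lies on them, torch_neck 10 above this point. 8 to 16 N on the head push it down between the jaws, which grip it evenly, until it meets a hard pad at the bottom, screw-set at a height that is not reported: torch_neck ends 5 to 17 below this point
- bulb_box: Bystander, leave alone: upright cardboard lamp box 62 x 62 x 112 tall; origin at the centre of its underside
- battery_box: Bystander, leave alone: paper-white box 55 x 85 x 52 tall; origin at the centre of its underside
- multimeter: Bystander, leave alone: grey multimeter lying flat, 135 x 72 x 32 tall; origin at the centre of its underside
- tape_roll: Bystander, leave alone: black roll of tape lying flat, 68 diameter, 19 tall; origin at the centre of its underside
- screwdriver: Bystander, leave alone: screwdriver lying, 180 long; origin under its middle
- pen_cup: Bystander, leave alone: white cup, 72 diameter, 90 tall; origin at the centre of its underside
- wall_socket: Bystander, leave alone: white wall socket, 80 x 80 x 30 tall; origin at the centre of its underside

How it is judged:
On the way, in this order (a step that is already met when the one before it is completed fails the run):
1. the torch's tail is home under the hood while its head end is still up (x of torch_tail in the frame of heel between -0.006 and 0.008 m and y of torch_tail in the frame of heel between -0.008 and 0.008 m and z of torch_tail in the frame of heel between -0.008 and 0.012 m and z of torch_neck in the frame of clip above 0.004 m and contact force between torch and saddle_c0 below 0.2 N), for 0.2 s.
2. the torch is down on the clip's bottom pad, with the gripper near its head end (in the head's half) (x of torch_tail in the frame of heel between -0.006 and 0.008 m and y of torch_tail in the frame of heel between -0.008 and 0.008 m and z of torch_tail in the frame of heel between -0.006 and 0.008 m and z of torch_neck in the frame of clip between -0.02 and -0.002 m and y of torch_neck in the frame of clip between -0.005 and 0.005 m and contact force between torch and saddle_c0 above 0.2 N and horizontal distance between the grasp point and torch_head below 0.12 m), for 0.1 s.
At the end, for the whole second after the job is handed in: The torch lies at rest and released in the charger: tail end under the hood within 6 mm (8 mm outward) of its stop and 8 mm sideways, and its neck down in the clip (5 mm sideways), resting on the pad at its bottom (x of torch_tail in the frame of heel between -0.006 and 0.008 m and y of torch_tail in the frame of heel between -0.008 and 0.008 m and z of torch_tail in the frame of heel between -0.006 and 0.008 m and z of torch_neck in the frame of clip between -0.02 and -0.002 m and y of torch_neck in the frame of clip between -0.005 and 0.005 m and contact force between torch and saddle_c0 above 0.2 N and linear speed of torch below 0.02 m/s); the robot touches nothing.
It fails at once if the seated torch is pressed on too hard (more than 22 N on the clip's bottom pad) (contact force between torch and saddle_c0 above 22 N).
It fails at once if the charger is banged or forced by the torch (more than 50 N) (contact force between torch and charger above 50 N).
It fails at once if the gripper bears on the charger (more than 15 N) (contact force between any of the fingers, the arm and charger above 15 N).
It fails at once if another thing on the counter is shifted by more than 25 mm (distance of any of bulb_box, battery_box, multimeter, tape_roll, screwdriver, pen_cup, wall_socket from where it was at the start of the episode above 0.025 m).
It also fails if it takes over 72 s, if anything falls off the work surface, if the arm or the gripper's body presses on something with over 40 N, if the wrist force passes 120 N, or if a joint passes its speed limit or range.

ROBOT

A 7-joint arm with a two-finger parallel gripper is mounted at the origin on the work surface. World frame = base frame: x ahead of the robot, y to its left, z up, the work surface at z = 0. Lengths are in m, angles in rad, forces in N, time in s.
With the tool pointing down it reaches from about 0.35 to 0.9 m from the base axis. Payload 7.2 kg.
Tool frame: the origin (TCP) lies midway between the tips of the shut fingers; the grasp point (between the pads) lies 19 mm behind it; z points along the fingers, y is the line along which they close (so a half turn about z gives the same grasp; the last joint's range is limited). The gripper opens to 85 mm and grips with 20 to 120 N. Pads are 22 mm wide; open, the fingers measure 114 mm over their backs; the gripper's body (76 mm by 85 mm) begins 54 mm behind the grasp point. The pads swing forward as they close: fully open they stand 13 mm farther back than shut.
Start: joints at [1.179, 0.411, -0.013, 1.596, 0.006, 1.134, -0.082], TCP at [0.199, -0.593, 0.231] pointing down, gripper open.
Joint ranges: [-2.95, 2.95], [-0.29, 1.99], [-1.47, 1.44], [0.14, 2.54], [-1.03, 4.17], [0.13, 1.85], [-2.86, 2.86]. Speed limits (rad/s): [2.39, 2.39, 3.01, 3.01, 3.14, 3.14, 3.14].

INTERFACE

Orientations are given as a rotation vector (axis times angle).
In Python, from bench import bot gives the robot as it stands. The module is installed in compiled form; this text tells all that it offers.
- The arm moves only by the tool step_arm, never from a script. Its argument "commands" is a list that holds one entry, the list of rows, each a list of 7 numbers: the shift along the tool's x, y, z normalised to -1 to 1, where 1 is 0.02 m, then the turn, a rotation vector about the tool's x, y, z normalised to -1 to 1, where 1 is 2 rad, then the closure, from -1 (fully open) to 1 (shut), so that 0 is half open. A call has 1 to 12 rows; each row shifts and turns the commanded pose from where the row before left it, along the tool's axes as they then stand; what a row does not reach is not made up. A row lasts 1/10 s, in which the tool goes at most 50 mm and 8.59 degrees, less where a joint would pass 70% of its speed; a pose out of reach is approached as far as the arm can. A call with a number of a shift or a turn outside -1 to 1 is refused whole. A call with a gripper value outside its range is refused whole. The fingers move at their own pace and stop on an object; the grip force is fixed at half the most. Time passes only in rows, so rows that do not move let the fingers close. It gives the time, the measured TCP pose, the force, the opening and the grip force at its end, in the units of the state.
- bot.read_state(): the state, without advancing time (a new reading comes with each control period).
- bot.get_image(name): name is "side" or "top"; returns (picture, depth): 400x640x3 uint8, red, green, blue; 400x640 float32, m along the optical axis (not along the pixel's ray), 0 where there is no reading.
- bot.camera_info(name): a dict with "fx", "fy", "cx", "cy" (pixels), "k1" (the pictures are not rectified: a ray, as slopes to the right and down, at radius r is drawn at 1 + k1 r^2 times it, then the intrinsics apply), "xyz" and "orientation" of the camera in the world. Camera axes: x right, y down, z forward; pixel columns grow to the right and rows downward; lengths in m; the calibration is good to about 2 mm. A picture is of the moment at which its call begins. camera_info takes no time and is no camera call.
- bot.close_job(): hands the job in; it is judged then, once.
The state is a dict: "t": time; "q": joint angles; "qvel": joint speeds; "tau": joint torques, N m; "eef_pos": TCP position; "tool_rot": TCP orientation; "contact_force": force on the tool from outside, world axes, zero at the start; "ft_torque": the same for the moment, N m; "grip_width": finger opening in m; "finger_force": force on a finger pad.
Only numpy, scipy, OpenCV 4.12 (cv2) and the standard library are available. Lean on these libraries where they do the work, as an engineer would, in place of code of your own. Each camera call takes 0.05 s, during which the arm holds its last target. There are 200 camera calls.

## Working session

There is one attempt and no reset: what is moved stays moved. The work goes in short steps, Python scripts to look and compute and a tool call to move; the robot and the scene stay as the last step left them, time stands still between calls to the robot, and variables do not carry over. Pictures are saved under pics/ and viewed, at most 10 in all, crops included, and the job is handed in when it is done.

Besides the shell and the picture viewer there is one more tool, called after "Request:" in YAML: its name, and indented under it one key for each argument. step_arm: Moves the arm, as the interface text tells. Its arguments: {"type":"object","properties":{"commands":{"type":"array","items":{"type":"array","items":{"type":"array","items":{"type":"number","minimum":-1,"maximum":1}}}}},"required":["commands"]}

```bash
mkdir -p pics; cat > h.py <<'E'
import numpy as np, cv2
from scipy.spatial.transform import Rotation as R
from bench import bot
def rot(o):
    o=np.array(o,float)
    return o if o.shape==(3,3) else R.from_rotvec(o).as_matrix()
def cloud(name):
    im,d=bot.get_image(name); c=bot.camera_info(name)
    K=np.array([[c['fx'],0,c['cx']],[0,c['fy'],c['cy']],[0,0,1]])
    h,w=d.shape; v,u=np.mgrid[:h,:w]
    p=np.stack([u,v],-1).reshape(-1,1,2).astype(np.float64)
    n=cv2.undistortPoints(p,K,np.array([c['k1'],0,0,0,0.])).reshape(h,w,2)
    P=np.dstack([n*d[...,None],d])@rot(c['orientation']).T+np.array(c['xyz'])
    P[d==0]=np.nan
    return im,d,P
def save(n,im): cv2.imwrite('pics/'+n,cv2.cvtColor(im,cv2.COLOR_RGB2BGR))
E
python3 - <<'E'
from h import *
print(bot.read_state())
for n in('side','top'):
    print(bot.camera_info(n)); im,d,P=cloud(n); save(n+'1.png',im); np.savez('/tmp/'+n,im=im,P=P)
E
```

```text
{'t': 0.0, 'q': array([ 1.17879281,  0.41192912, -0.01270002,  1.5970682 ,  0.0056241 ,
        1.1343198 , -0.08220344]), 'qvel': array([-0.00062061, -0.00083977, -0.00013023, -0.00035692,  0.00071436,
        0.00058676,  0.00040631]), 'tau': array([ 8.24041763e-04, -6.00634646e+01,  6.82303961e-01, -2.99410182e+01,
        1.38064910e-02,  1.07755826e-02, -2.79428939e-06]), 'eef_pos': array([ 0.19863972, -0.5920488 ,  0.23042507]), 'tool_rot': array([-3.09888787e+00, -5.06178188e-01,  6.53192945e-04]), 'contact_force': array([-0.01723979,  0.19785137, -0.30559061]), 'ft_torque': array([-0.02229637, -0.0546951 , -0.01195157]), 'finger_force': 0.0, 'grip_width': 0.0852229509653923}
{'fx': 367.82413283712503, 'fy': 367.82413283712503, 'cx': 315.77528314380226, 'cy': 195.79773153368285, 'k1': -0.031732468345029734, 'xyz': array([0.46727556, 1.00300628, 0.74135047]), 'orientation': array([-0.09317011,  2.73148556, -1.49397324])}
{'fx': 454.5315068591485, 'fy': 454.5315068591485, 'cx': 314.62667900718833, 'cy': 202.4690053224482, 'k1': 0.03487015104723021, 'xyz': array([0.39486496, 0.00832587, 1.24237095]), 'orientation': array([-2.12144372,  2.18817844, -0.11862234])}
```

View pics/side1.png

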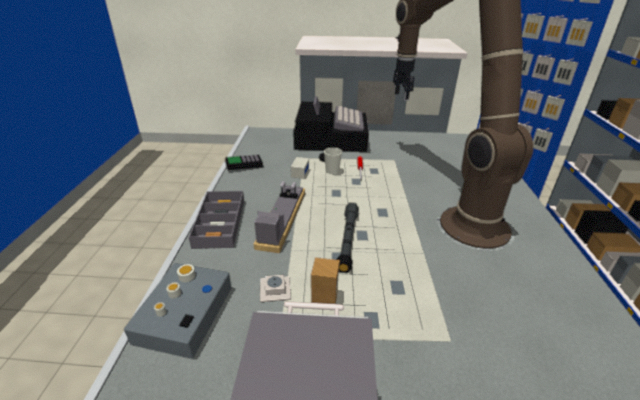

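View pics/top1.png

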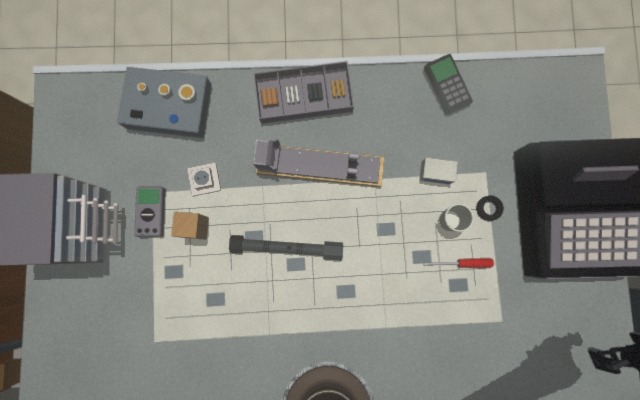

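The side view shows the torch running from (350,210) to (345,265), and the end nearer the camera looks like the lens. The top view shows the hood at about (267,155), the clip at about (352,165), and the torch from (232,244) to (342,250). I'll measure these and zoom in.

```bash
python3 - <<'E'
from h import *
z=np.load('/tmp/top.npz'); im,P=z['im'],z['P']
a=cv2.resize(im[130:275,220:400],None,fx=4.2,fy=4,interpolation=cv2.INTER_CUBIC)
save('zoom.png',a)
X,Y,Z=P[...,0],P[...,1],P[...,2]
for n,(u0,u1,v0,v1) in dict(torch=(222,352,228,268),charger=(245,395,132,192)).items():
    s=P[v0:v1,u0:u1]; m=s[...,2]>0.012
    q=s[m]; q=q[~np.isnan(q[:,0])]
    print(n,len(q),q.min(0),q.max(0))
    r=cv2.minAreaRect((q[:,:2]*1000).astype(np.float32)); print(r)
    if n=='torch':
        c=q[:,:2].mean(0); w=np.linalg.svd(q[:,:2]-c)[2][0] if len(q)<5000 else None; w*=np.sign(w[1])
        t=(q[:,:2]-c)@w; n_=(q[:,:2]-c)@np.array([-w[1],w[0]])
        print(c,w,np.degrees(np.arctan2(w[1],w[0])))
        for k in np.arange(-.165,.165,.01):
            b=(t>k)&(t<k+.01)
            if b.sum()>2: print(round(k,3),b.sum(),n_[b].min().round(4),n_[b].max().round(4),np.percentile(q[b,2],95).round(4))
E
```

```text
torch 1511 [ 0.38557217 -0.05193052  0.01447509] [0.46096435 0.24847501 0.05010515]
((423.802001953125, 98.14781951904297), (300.3066101074219, 48.38273620605469), 84.31470489501953)
[0.4232608  0.09502941] [0.10042194 0.99494494] 84.23653197216113
-0.155 14 -0.0246 0.0232 0.0437
-0.145 70 -0.0245 0.0238 0.0457
-0.135 69 -0.0238 0.0219 0.0463
-0.125 69 -0.0231 0.0226 0.0466
-0.115 70 -0.0223 0.0234 0.0461
-0.105 68 -0.0243 0.0238 0.0461
-0.095 41 -0.0151 0.0142 0.0389
-0.085 43 -0.0148 0.0145 0.0387
-0.075 41 -0.014 0.0129 0.039
-0.065 44 -0.0132 0.0136 0.0405
-0.055 44 -0.0153 0.0143 0.0404
-0.045 44 -0.0147 0.0149 0.0393
-0.035 41 -0.0139 0.0132 0.0388
-0.025 42 -0.0131 0.0138 0.0397
-0.015 45 -0.0149 0.0145 0.0392
-0.005 43 -0.0146 0.0147 0.0404
0.005 40 -0.0138 0.0132 0.0397
0.015 41 -0.013 0.0139 0.0388
0.025 44 -0.015 0.0146 0.0411
0.035 44 -0.0144 0.0128 0.0387
0.045 39 -0.0137 0.0133 0.038
0.055 41 -0.0129 0.014 0.0398
0.065 46 -0.0152 0.0148 0.0399
0.075 43 -0.0144 0.0129 0.0394
0.085 43 -0.0135 0.0136 0.0385
0.095 39 -0.0128 0.0142 0.0396
0.105 45 -0.015 0.0147 0.0387
0.115 66 -0.0221 0.0236 0.0452
0.125 69 -0.0242 0.0239 0.0464
0.135 70 -0.0237 0.0222 0.0457
0.145 53 -0.0228 0.0227 0.0466
charger 3991 [ 0.58150431 -0.17215157  0.01207819] [0.70106265 0.17551598 0.11707266]
((645.2015380859375, 1.2514495849609375), (343.0013732910156, 83.83155822753906), 82.10298919677734)
```

View pics/zoom.png

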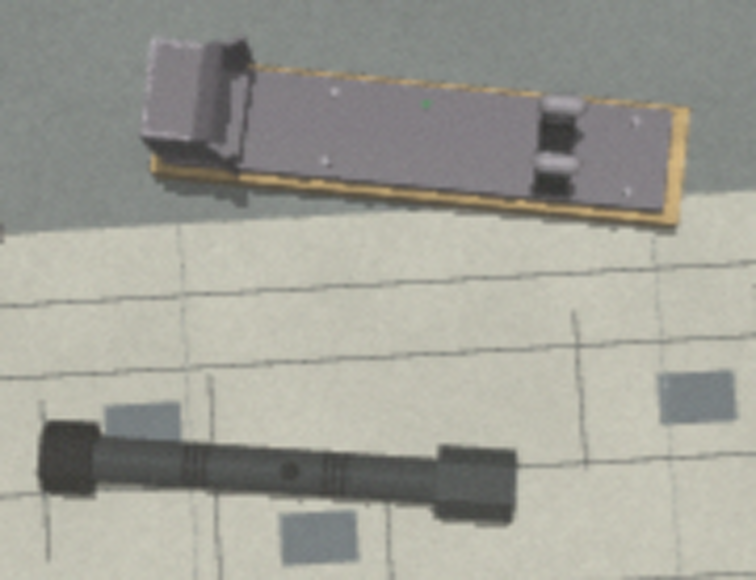

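The zoom shows the 50 mm head at the right (476,484), towards -y, and the short tail cap at the left (70,458). So the torch already points the same way as the charger, with the hood at (185,95) and the clip lips at (562,105) and (556,162). Next I'll measure the charger.

```bash
python3 - <<'E'
from h import *
z=np.load('/tmp/top.npz'); im,P=z['im'].astype(int),z['P']
s=P[250:330,150:225]; print('counter',np.nanmedian(s[...,2])); s=P[262:275,260:330];print(np.nanmedian(s[...,2]))
v0,v1,u0,u1=130,200,245,395
q=P[v0:v1,u0:u1].reshape(-1,3); c=im[v0:v1,u0:u1].reshape(-1,3)
sel=(q[:,0]>.56)&(q[:,0]<.72)
h=np.histogram(q[sel,2],bins=np.arange(0,.14,.004)); print([(round(b,3),n) for n,b in zip(*h)])
zp=None
orange=(c[:,0]-c[:,2]>40)
pl=np.median(q[(~orange)&(q[:,2]>.018)&(q[:,2]<.065)&(abs(q[:,1])<.08),2]);print('plate top',pl, 'riser',np.median(q[orange&(q[:,2]>0.005),2]))
m=(~orange)&(abs(q[:,2]-pl)<.006); 
r=cv2.minAreaRect((q[m,:2]*1000).astype(np.float32)); print('plate',r)
# edges: for each y bin, min/max x
ys=np.arange(-.13,.09,.01); lo=[];hi=[]
for y in ys:
    b=m&(abs(q[:,1]-y)<.005); lo.append(np.percentile(q[b,0],2));hi.append(np.percentile(q[b,0],98))
A=np.polyfit(ys,lo,1);B=np.polyfit(ys,hi,1);print(A,B)
k=(A[0]+B[0])/2; ax=np.array([-k,-1]);ax/=np.linalg.norm(ax); print('axis',ax,np.degrees(np.arctan2(ax[1],ax[0])))
nrm=np.array([-ax[1],ax[0]]) # left of x axis
p0=np.array([(A[1]+B[1])/2,0])
t=(q[:,:2]-p0)@ax; n=(q[:,:2]-p0)@nrm
o=orange&(q[:,2]>.006); print('riser n',np.percentile(n[o],[1,99]),'t',np.percentile(t[o],[1,99]))
print('plate t max',np.percentile(t[m&(abs(n)<.02)],[.5,99.5]))
hh=(q[:,2]>pl+.012)
for a,b in((-.25,0),(0,.2)):
    for x in np.arange(a,b,.006):
        g=hh&(t>=x)&(t<x+.006)
        if g.sum()>1: print(round(x,3),g.sum(),'n',n[g].min().round(4),n[g].max().round(4),'z',q[g,2].min().round(4),q[g,2].max().round(4))
g=hh&(t>.05)
for sg in(-1,1):
    e=g&(n*sg>0); e&=q[:,2]>np.percentile(q[g,2],50); print('lip',t[e].min(),t[e].max(),n[e].min(),n[e].max(),np.median(q[e,2]),q[e,2].max())
E
```

```text
counter 0.0017028033810484455
0.0019334504479153747
[(np.float64(0.0), np.int64(2611)), (np.float64(0.004), np.int64(726)), (np.float64(0.008), np.int64(42)), (np.float64(0.012), np.int64(28)), (np.float64(0.016), np.int64(53)), (np.float64(0.02), np.int64(269)), (np.float64(0.024), np.int64(238)), (np.float64(0.028), np.int64(134)), (np.float64(0.032), np.int64(1028)), (np.float64(0.036), np.int64(1139)), (np.float64(0.04), np.int64(170)), (np.float64(0.044), np.int64(52)), (np.float64(0.048), np.int64(64)), (np.float64(0.052), np.int64(82)), (np.float64(0.056), np.int64(32)), (np.float64(0.06), np.int64(25)), (np.float64(0.064), np.int64(32)), (np.float64(0.068), np.int64(7)), (np.float64(0.072), np.int64(10)), (np.float64(0.076), np.int64(14)), (np.float64(0.08), np.int64(12)), (np.float64(0.084), np.int64(33)), (np.float64(0.088), np.int64(77)), (np.float64(0.092), np.int64(28)), (np.float64(0.096), np.int64(10)), (np.float64(0.1), np.int64(102)), (np.float64(0.104), np.int64(228)), (np.float64(0.108), np.int64(89)), (np.float64(0.112), np.int64(32)), (np.float64(0.116), np.int64
[... 716 characters left out ...]
65 n -0.0347 0.0282 z 0.0486 0.1111
-0.136 80 n -0.0345 0.0289 z 0.0492 0.1145
-0.13 111 n -0.0367 0.0331 z 0.0485 0.1171
-0.124 76 n -0.0402 0.0366 z 0.0481 0.1078
-0.118 58 n -0.0425 0.039 z 0.0484 0.1102
0.066 3 n -0.0141 0.0218 z 0.0864 0.0909
0.072 35 n -0.0251 0.0282 z 0.0482 0.0953
0.078 50 n -0.0279 0.028 z 0.0489 0.094
0.084 50 n -0.0262 0.0273 z 0.0488 0.095
0.09 35 n -0.0257 0.0285 z 0.0485 0.097
0.096 9 n -0.0213 0.0273 z 0.0831 0.0919
lip 0.0720325572023882 0.09802074920409011 -0.023545440617685084 -0.010016796356155525 0.08994577726373254 0.09699717239447758
lip 0.06971158257598539 0.09861439347849023 0.016963018079521424 0.02852016468649597 0.090038379456709 0.0939853042814931
```

```bash
cat >> h.py <<'E'
def ray(name,uv,z):
    c=bot.camera_info(name)
    K=np.array([[c['fx'],0,c['cx']],[0,c['fy'],c['cy']],[0,0,1]])
    n=cv2.undistortPoints(np.array(uv,float).reshape(-1,1,2),K,np.array([c['k1'],0,0,0,0.])).reshape(-1,2)
    d=np.c_[n,np.ones(len(n))]@rot(c['orientation']).T; o=np.array(c['xyz'])
    return o+d*((z-o[2])/d[:,2])[:,None]
E
python3 - <<'E'
from h import *
z=np.load('/tmp/top.npz'); im=z['im'].astype(float)
s=im[...,0]-im[...,2]  # orangeness
N=[];F=[]
for u in range(285,376):
    if 343<u<362: continue
    col=s[:,u]; v=np.arange(400)
    # near strip centroid & far strip
    for L,(a,b) in((F,(140,160)),(N,(168,192))):
        w=np.clip(col[a:b]-np.median(col[150:170])-15,0,None)
        if w.sum()>20:
            k=a+np.argmax(np.diff(w)) if L is N else a+np.argmax(w)
            # plate-side edge: half max
            pk=np.argmax(w); h=w[pk]/2
            if L is N:
                i=pk
                while i>0 and w[i]>h:i-=1
                L.append((u,a+i+(h-w[i])/(w[i+1]-w[i]+1e-9)))
            else:
                L.append((u,a+(w*np.arange(b-a)).sum()/w.sum()))
for nm,L,zz in(('near plate edge',N,.036),('far strip centre',F,.024)):
    p=ray('top',L,zz); f=np.polyfit(p[:,1],p[:,0],1)
    r=p[:,0]-np.polyval(f,p[:,1]); k=abs(r)<2*np.median(abs(r))+1e-4; f=np.polyfit(p[k,1],p[k,0],1)
    print(nm,len(L),f,np.degrees(np.arctan(f[0])),r.std())
# right end of riser/plate on the centre row
print(s[160:182:4,374:390].astype(int))
# lips and hood from side cloud too
for n in('top','side'):
    P=np.load(f'/tmp/{n}.npz')['P'].reshape(-1,3)
    ang=np.radians(-97.9); ax=np.array([np.cos(ang),np.sin(ang)]); nr=np.array([-ax[1],ax[0]])
    d=P[:,:2]-[.6438,0]; t=d@ax; m=d@nr
    box=(abs(m)<.05)&(abs(t)<.2)
    for nm,g in(('lip',box&(t>.04)&(t<.13)&(P[:,2]>.08)),('hood',box&(t<-.08)&(P[:,2]>.075)),('plate',box&(t>-.08)&(P[:,2]>.028)&(P[:,2]<.042))):
        q=P[g]
        if len(q)<5: continue
        print(n,nm,len(q),'t',np.percentile(t[g],[1,99]).round(4),'n',np.percentile(m[g],[1,99]).round(4),'neg/pos med',np.median(m[g&(m<0)]).round(4),np.median(m[g&(m>0)]).round(4),'z',np.percentile(q[:,2],[50,95]).round(4))
E
```

```text
near plate edge 73 [0.13749586 0.60742754] 7.828843680052545 0.00039797027610657113
far strip centre 73 [0.13838756 0.68464515] 7.878980101453317 0.00034359368775821594
[[ 0  1 -1 -1 -1  8 54 73 69 56 19  0  0 -1 -1 -1]
 [ 2  0 -2  2  1 20 59 70 67 36  7  0  0  0 -1  0]
 [ 1  0 -1  0  5 47 73 77 75 28  2 -1  0  1 -1  0]
 [ 2 -1  0  1 15 61 73 75 54 15  1  1 -1 -2 -2 -1]
 [ 1 -1  0  3 28 67 75 70 34  5  0  0  0 -2  0  1]
 [-2  0 -2  4 47 73 75 65 27 15 16 16 15 15 17 17]]
top lip 117 t [0.0708 0.0989] n [-0.0253  0.0262] neg/pos med -0.019 0.0194 z [0.0897 0.0934]
top hood 508 t [-0.1695 -0.1145] n [-0.0373  0.0382] neg/pos med -0.0196 0.0186 z [0.1056 0.1125]
top plate 2071 t [-0.0777  0.1567] n [-0.0336  0.0356] neg/pos med -0.0182 0.0178 z [0.0361 0.0401]
side lip 48 t [0.0683 0.0966] n [-0.0239  0.0255] neg/pos med -0.0199 0.0195 z [0.0895 0.093 ]
side hood 502 t [-0.1708 -0.1119] n [-0.0394  0.034 ] neg/pos med -0.0219 0.0174 z [0.1042 0.1119]
side plate 506 t [-0.0711  0.1574] n [-0.0338  0.035 ] neg/pos med -0.0231 0.0184 z [0.0372 0.0397]
```

Request:
step_arm:
  commands:
    - [[0, 0, 0, 0, 0, -0.0717, -1], [0, 0, 0, 0, 0, -0.0717, -1], [0, 0, 0, 0, 0, -0.0717, -1], [0, 0, 0, 0, 0, -0.0717, -1], [0, 0, 0, 0, 0, -0.0717, -1], [0, 0, 0, 0, 0, -0.0717, -1], [0, 0, 0, 0, 0, -0.0717, -1], [0, 0, 0, 0, 0, -0.0717, -1]]

```text
t: 0.9
eef_pos: [0.1987, -0.5923, 0.2308]
tool_rot: [-2.323, -2.114, -0.001]
contact_force: [-0.3, 0.9, -0.7]
grip_width: 0.0852
finger_force: 0.0
```

Request:
step_arm:
  commands:
    - [[0.92, 0.215, 0.15, 0, 0, 0, -1], [0.92, 0.215, 0.15, 0, 0, 0, -1], [0.92, 0.215, 0.15, 0, 0, 0, -1], [0.92, 0.215, 0.15, 0, 0, 0, -1], [0.92, 0.215, 0.15, 0, 0, 0, -1], [0.92, 0.215, 0.15, 0, 0, 0, -1], [0.92, 0.215, 0.15, 0, 0, 0, -1], [0.92, 0.215, 0.15, 0, 0, 0, -1], [0.92, 0.215, 0.15, 0, 0, 0, -1], [0.92, 0.215, 0.15, 0, 0, 0, -1], [0.92, 0.215, 0.15, 0, 0, 0, -1], [0.92, 0.215, 0.15, 0, 0, 0, -1]]

```text
t: 2.1
eef_pos: [0.2722, -0.377, 0.1949]
tool_rot: [-2.329, -2.107, 0.0]
contact_force: [-0.1, -0.0, -1.1]
grip_width: 0.0854
finger_force: 0.0
```

Request:
step_arm:
  commands:
    - [[0.92, 0.215, 0.15, 0, 0, 0, -1], [0.92, 0.215, 0.15, 0, 0, 0, -1], [0.92, 0.215, 0.15, 0, 0, 0, -1], [0.92, 0.215, 0.15, 0, 0, 0, -1], [0.92, 0.215, 0.15, 0, 0, 0, -1], [0.92, 0.215, 0.15, 0, 0, 0, -1], [0.92, 0.215, 0.15, 0, 0, 0, -1], [0.92, 0.215, 0.15, 0, 0, 0, -1], [0.92, 0.215, 0.15, 0, 0, 0, -1], [0.92, 0.215, 0.15, 0, 0, 0, -1], [0.92, 0.215, 0.15, 0, 0, 0, -1], [0.92, 0.215, 0.15, 0, 0, 0, -1]]

```text
t: 3.3
eef_pos: [0.3455, -0.1626, 0.1591]
tool_rot: [-2.329, -2.108, 0.0]
contact_force: [1.5, -0.1, -0.6]
grip_width: 0.0851
finger_force: 0.0
```

Request:
step_arm:
  commands:
    - [[0.92, 0.215, 0.15, 0, 0, 0, -1], [0.92, 0.215, 0.15, 0, 0, 0, -1], [0.92, 0.215, 0.15, 0, 0, 0, -1], [0.92, 0.215, 0.15, 0, 0, 0, -1], [0.92, 0.215, 0.15, 0, 0, 0, -1], [0.92, 0.215, 0.15, 0, 0, 0, -1], [0.92, 0.215, 0.15, 0, 0, 0, -1], [0.92, 0.215, 0.15, 0, 0, 0, -1], [0.92, 0.215, 0.15, 0, 0, 0, -1], [0.92, 0.215, 0.15, 0, 0, 0, -1], [0.92, 0.215, 0.15, 0, 0, 0, -1], [0.92, 0.215, 0.15, 0, 0, 0, -1]]

```text
t: 4.5
eef_pos: [0.4189, 0.0518, 0.123]
tool_rot: [-2.329, -2.108, 0.001]
contact_force: [0.9, 0.0, 0.9]
grip_width: 0.0857
finger_force: 0.0
```

Request:
step_arm:
  commands:
    - [[0, 0, 0.9, 0, 0, 0, -1], [0, 0, 0.9, 0, 0, 0, -1], [0, 0, 0.9, 0, 0, 0, -1], [0, 0, 0.9, 0, 0, 0, -1], [0, 0, 0.9, 0, 0, 0, -1], [0, 0, 0.7, 0, 0, 0, -1], [0, 0, 0.5, 0, 0, 0, -1], [0, 0, 0.2, 0, 0, 0, -1], [0, 0, 0, 0, 0, 0, -1]]

```text
t: 5.4
eef_pos: [0.4187, 0.0512, 0.005]
tool_rot: [-2.329, -2.108, 0.001]
contact_force: [-0.6, -0.2, -0.0]
grip_width: 0.0854
finger_force: 0.0
```

Request:
step_arm:
  commands:
    - [[0, 0, 0, 0, 0, 0, 1], [0, 0, 0, 0, 0, 0, 1], [0, 0, 0, 0, 0, 0, 1], [0, 0, 0, 0, 0, 0, 1], [0, 0, 0, 0, 0, 0, 1], [0, 0, 0, 0, 0, 0, 1], [0, 0, 0, 0, 0, 0, 1], [0, 0, 0, 0, 0, 0, 1]]

```text
t: 6.2
eef_pos: [0.419, 0.051, 0.0058]
tool_rot: [2.329, 2.107, 0.0]
contact_force: [-2.1, -1.3, 8.1]
grip_width: 0.0286
finger_force: 58.5
```

Request:
step_arm:
  commands:
    - [[0, 0, -0.3, 0, 0, 0, 1], [0, 0, -0.6, 0, 0, 0, 1], [0, 0, -1, 0, 0, 0, 1], [0, 0, -1, 0, 0, 0, 1], [0, 0, -1, 0, 0, 0, 1], [0, 0, -1, 0, 0, 0, 1], [0, 0, -1, 0, 0, 0, 1], [0, 0, -1, 0, 0, 0, 1], [0, 0, -0.6, 0, 0, 0.0183, 1], [0, 0, 0, 0, 0, 0, 1]]

```text
t: 7.2
eef_pos: [0.4196, 0.0512, 0.1569]
tool_rot: [2.368, 2.061, 0.003]
contact_force: [0.5, 0.1, -4.6]
grip_width: 0.0287
finger_force: 59.8
```

Request:
step_arm:
  commands:
    - [[-0.48, 0.957, 0, 0, 0, 0, 1], [-0.48, 0.957, 0, 0, 0, 0, 1], [-0.48, 0.957, 0, 0, 0, 0, 1], [-0.48, 0.957, 0, 0, 0, 0, 1], [-0.48, 0.957, 0, 0, 0, 0, 1], [-0.48, 0.957, 0, 0, 0, 0, 1], [-0.48, 0.957, 0, 0, 0, 0, 1], [-0.48, 0.957, 0, 0, 0, 0, 1], [-0.48, 0.957, 0, 0, 0, 0, 1], [-0.48, 0.957, 0, 0, 0, 0, 1], [-0.48, 0.957, 0, 0, 0, 0, 1], [-0.48, 0.957, 0, 0, 0, 0, 1]]

```text
t: 8.4
eef_pos: [0.6305, -0.0948, 0.1534]
tool_rot: [-2.366, -2.064, 0.003]
contact_force: [1.0, -0.4, -3.9]
grip_width: 0.0278
finger_force: 59.8
```

Request:
step_arm:
  commands:
    - [[0, 0, 0, 0, -0.026, 0, 1], [0, 0, 0, 0, -0.026, 0, 1], [0, 0, 0, 0, -0.026, 0, 1], [0, 0, 0, 0, 0, 0, 1], [0, 0, 0, 0, 0, 0, 1]]

```text
t: 8.9
eef_pos: [0.6303, -0.0937, 0.1541]
tool_rot: [2.287, 1.997, -0.179]
contact_force: [0.7, 0.1, -4.3]
grip_width: 0.028
finger_force: 60.0
```

```bash
cat >> h.py <<'E'
ax=np.array([np.cos(np.radians(-97.85)),np.sin(np.radians(-97.85))]); nr=np.array([-ax[1],ax[0]])
heel=np.array([.6438,0])-.1505*ax; hz=.0722
def torch(P):
    """dark points above charger: axis line by top ridge; in heel frame (t,n,z)"""
    d=P[...,:2]-heel; return np.dstack([d@ax,d@nr,P[...,2]-.0018-hz])
E
python3 - <<'E'
from h import *
s=bot.read_state(); print(s['eef_pos'],rot(s['tool_rot']).round(4).tolist(),s['contact_force'])
for n in('top','side'):
    im,d,P=cloud(n); save(n+'2.png',im); np.savez('/tmp/'+n,im=im,P=P)
    T=torch(P); g=(im.max(-1)<95)&(abs(T[...,1])<.035)&(T[...,2]>.03)&(T[...,0]<.42)&(T[...,0]>.0)
    q=T[g]; print(n,len(q))
    for a in np.arange(.0,.42,.02):
        b=q[(q[:,0]>=a)&(q[:,0]<a+.02)]
        if len(b)>5: print(a.round(2),len(b),'n',np.percentile(b[:,1],[2,98]).round(4),'ztop',np.percentile(b[:,2],[50,95]).round(4))
E
```

```text
[ 0.63026732 -0.09366087  0.15406568] [[0.133, 0.9909, -0.0227], [0.979, -0.1349, -0.1527], [-0.1544, -0.0019, -0.988]] [ 0.69158575  0.07170389 -4.31914417]
top 1246
0.04 106 n [-0.0237  0.0219] ztop [0.0839 0.0881]
0.06 157 n [-0.0242  0.0196] ztop [0.0846 0.0909]
0.08 105 n [-0.0167  0.0112] ztop [0.0821 0.0872]
0.1 96 n [-0.0155  0.0109] ztop [0.0864 0.0912]
0.12 166 n [-0.0243  0.018 ] ztop [0.0934 0.4538]
0.14 205 n [-0.0339  0.023 ] ztop [0.4412 0.4626]
0.16 150 n [-0.0347  0.03  ] ztop [0.0996 0.4857]
0.18 45 n [-0.0348  0.0348] ztop [0.4734 0.4957]
0.2 56 n [-0.0276  0.0292] ztop [0.4794 0.4956]
0.22 83 n [-0.0337  0.0336] ztop [0.4642 0.4987]
0.24 19 n [-0.0029  0.0091] ztop [0.4524 0.4582]
0.32 54 n [-0.0111  0.0215] ztop [0.1314 0.1352]
side 2880
0.04 129 n [-0.0227  0.0178] ztop [0.0725 0.0868]
0.06 66 n [-0.024   0.0095] ztop [0.087  0.0904]
0.08 24 n [-0.0214  0.0056] ztop [0.0845 0.0888]
0.1 42 n [-0.0157  0.0054] ztop [0.0868 0.0916]
0.12 325 n [-0.0226  0.0196] ztop [0.4248 0.4564]
0.14 411 n [-0.0346  0.0182] ztop [0.4151 0.4745]
0.16 630 n [-0.0312  0.0294] ztop [0.3377 0.4583]
0.18 569 n [-0.0341  0.0288] ztop [0.2538 0.4856]
0.2 303 n [-0.0344  0.031 ] ztop [0.1994 0.4895]
0.22 280 n [-0.0335  0.0316] ztop [0.1367 0.1976]
0.24 52 n [-0.031   0.0256] ztop [0.1148 0.1503]
0.26 9 n [-0.0029  0.0093] ztop [0.116  0.1175]
0.28 13 n [-0.016   0.0206] ztop [0.1156 0.124 ]
0.3 20 n [-0.0208  0.0092] ztop [0.1223 0.1281]
0.32 6 n [-0.0164 -0.0105] ztop [0.1292 0.1317]
```

```bash
cat >> h.py <<'E'
def fit(im,P,zmin=.03,tail=True):
    T=torch(P); q=T[(abs(T[...,1]+.001)<.007)&(T[...,2]>zmin)&(T[...,2]<zmin+.13)&(T[...,0]<.4)&(T[...,0]>-.05)]
    return q
E
python3 - <<'E'
from h import *
z=np.load('/tmp/top.npz'); im,P=z['im'],z['P']; T=torch(P)
q=fit(im,P)
for lo,hi,o in((.055,.078,.021),(.09,.125,.015),(.24,.29,.015),(.305,.34,.021)):
    b=q[(q[:,0]>lo)&(q[:,0]<hi)]; print(lo,len(b),b[:,0].mean().round(4),(np.median(b[:,2])-o).round(4),b[:,2].std().round(4))
# lateral centre via all-colour mask, z near torch
for lo,hi in((.055,.075),(.09,.125),(.24,.28),(.305,.34)):
    g=(T[...,0]>lo)&(T[...,0]<hi)&(T[...,2]>.045)&(T[...,2]<.16)&(abs(T[...,1])<.045); b=T[g]; print('n',lo,len(b),np.percentile(b[:,1],[3,97]).round(4), b[:,1].mean().round(4))
g=(abs(T[...,1])<.02)&(T[...,2]>.045)&(T[...,2]<.16)
print('t range',np.percentile(T[g][:,0],[.3,99.7]),T[g][:,0].min())
b=z['im'][120:220,230:430]; save('z2.png',cv2.resize(b,None,fx=3.8,fy=3.8,interpolation=cv2.INTER_CUBIC))
E
```

```text
0.055 54 0.0669 0.0666 0.0023
0.09 80 0.1082 0.0731 0.0029
0.24 0 nan nan nan
0.305 23 0.3348 0.1115 0.0017
n 0.055 154 [-0.0237  0.0221] -0.0042
n 0.09 176 [-0.0154  0.0115] -0.0035<stdin>:5: RuntimeWarning: Mean of empty slice.
  ret = ret.dtype.type(ret / rcount)
  return _methods._mean(a, axis=axis, dtype=dtype,
  ret = _var(a, axis=axis, dtype=dtype, out=out, ddof=ddof,
  arrmean = um.true_divide(arrmean, div, out=arrmean,
  ret = ret.dtype.type(ret / rcount)
Traceback (most recent call last):
IndexError: index -1 is out of bounds for axis 0 with size 0
```

Request:
step_arm:
  commands:
    - [[0.075, 0.04, 0.48, 0, 0, 0, 1], [0.075, 0.04, 0.48, 0, 0, 0, 1], [0.075, 0, 0.48, 0, 0, 0, 1], [0.075, 0, 0.48, 0, 0, 0, 1], [0.075, 0, 0.48, 0, 0, 0, 1], [0.075, 0, 0.48, 0, 0, 0, 1], [0, 0, 0, 0, 0, 0, 1], [0, 0, 0, 0, 0, 0, 1]]

```text
t: 9.8
eef_pos: [0.6323, -0.0943, 0.0968]
tool_rot: [2.286, 1.995, -0.179]
contact_force: [-0.1, 0.1, -4.2]
grip_width: 0.0281
finger_force: 60.0
```

```bash
cat > m.py <<'E'
import sys
from h import *
tag=sys.argv[1]
s=bot.read_state(); e=s['eef_pos']; M=rot(s['tool_rot']); d=-M[:,0]
tail=e-M[:,2]*.015-d*.1957   # kinematic estimate
v=tail[:2]-heel; print('kin tail t,n,z',(v@ax).round(4),(v@nr).round(4),(tail[2]-hz).round(4),'pitch',np.degrees(np.arcsin(d[2])).round(2),'yaw',np.degrees(np.arctan2(d[1],d[0])).round(2),'F',(s['contact_force'][:2]@ax).round(2),(s['contact_force'][:2]@nr).round(2),s['contact_force'][2].round(2))
im,dd,P=cloud('top'); T=torch(P); save(tag+'.png',im)
for nm,lo,hi,o,zl in(('tailcap',float(v@ax)+.002,float(v@ax)+.028,.021,.0),('barrel',.07,.14,.015,.0),('head',.29,.335,.021,.02)):
    q=T[(abs(T[...,1])<.008)&(T[...,2]>zl)&(T[...,2]<.16)&(T[...,0]>lo)&(T[...,0]<hi)]
    w=T[(abs(T[...,1])<.04)&(T[...,2]>zl)&(T[...,2]<.16)&(T[...,0]>lo)&(T[...,0]<hi)]
    if len(q)>5: print(nm,len(q),q[:,0].mean().round(4),'axis z',(np.median(q[:,2])-o).round(4),'n',np.percentile(w[:,1],[3,97]).round(4))
E
python3 m.py s3; python3 -c "
import cv2;a=cv2.imread('pics/s3.png')[120:220,230:430];cv2.imwrite('pics/z3.png',cv2.resize(a,None,fx=3.8,fy=3.8,interpolation=2))"
```

```text
kin tail t,n,z 0.0499 0.0013 0.009 pitch 8.94 yaw -97.8 F -0.1 -0.12 -4.16
tailcap 62 0.0647 axis z 0.0089 n [-0.0214  0.0231]
barrel 169 0.1048 axis z 0.0159 n [-0.0174  0.0167]
```

View pics/z3.png

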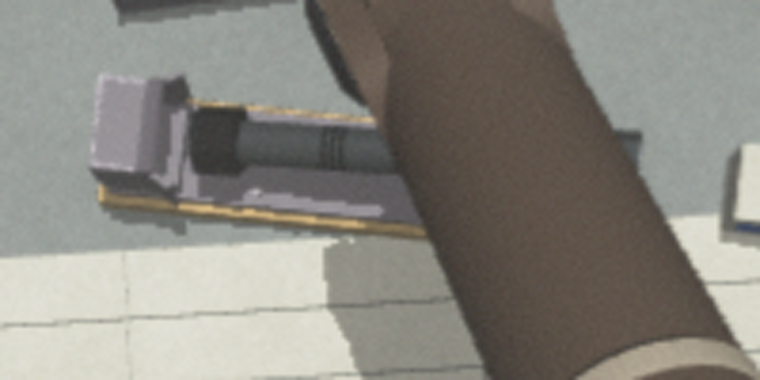

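The picture shows the tail cap centred just outside the hood mouth at about (195,138). I'll lower it 5 mm and slide it in gently.

Request:
step_arm:
  commands:
    - [[0.04, -0.03, 0.25, 0, 0, 0, 1], [0.25, 0, -0.04, 0, 0, 0, 1], [0.25, 0, -0.04, 0, 0, 0, 1], [0.25, 0, -0.04, 0, 0, 0, 1], [0.25, 0, -0.04, 0, 0, 0, 1], [0.25, 0, -0.04, 0, 0, 0, 1]]

```text
t: 10.45
eef_pos: [0.6354, -0.0686, 0.0922]
tool_rot: [2.286, 1.994, -0.178]
contact_force: [0.9, -0.5, -4.2]
grip_width: 0.0282
finger_force: 60.0
```

Request:
step_arm:
  commands:
    - [[0.2, 0, -0.03, 0, 0, 0, 1], [0.2, 0, -0.03, 0, 0, 0, 1], [0, 0, 0, 0, 0, 0, 1]]

```text
t: 10.75
eef_pos: [0.6364, -0.0603, 0.092]
tool_rot: [2.286, 1.995, -0.178]
contact_force: [0.7, 0.4, -3.7]
grip_width: 0.0281
finger_force: 60.0
```

```bash
python3 m.py s4
```

```text
kin tail t,n,z 0.0156 0.0006 0.0043 pitch 8.91 yaw -97.76 F -0.53 0.67 -3.73
tailcap 63 0.0306 axis z 0.0057 n [-0.0363  0.0367]
barrel 157 0.1029 axis z 0.0157 n [-0.014  0.013]
head 35 0.3032 axis z 0.0491 n [-0.0092  0.0225]
```

Request:
step_arm:
  commands:
    - [[0.008, 0, 0.05, 0, 0, 0, 1], [0, 0, 0, 0, 0, 0, 1]]

```text
t: 11.0
eef_pos: [0.6362, -0.0618, 0.0908]
tool_rot: [2.287, 1.993, -0.179]
contact_force: [-1.0, -0.7, -4.1]
grip_width: 0.0281
finger_force: 60.0
```

Request:
step_arm:
  commands:
    - [[0.008, 0, 0.05, 0, 0, 0, 1], [0, 0, 0, 0, 0, 0, 1]]

```text
t: 11.2
eef_pos: [0.6362, -0.0616, 0.0898]
tool_rot: [2.287, 1.993, -0.179]
contact_force: [-0.1, 0.1, -3.1]
grip_width: 0.0285
finger_force: 60.0
```

Request:
step_arm:
  commands:
    - [[0.008, 0, 0.05, 0, 0, 0, 1], [0, 0, 0, 0, 0, 0, 1]]

```text
t: 11.4
eef_pos: [0.6363, -0.0614, 0.0889]
tool_rot: [2.287, 1.994, -0.179]
contact_force: [0.5, -0.8, -3.8]
grip_width: 0.0281
finger_force: 60.1
```

Request:
step_arm:
  commands:
    - [[0.008, 0, 0.05, 0, 0, 0, 1], [0, 0, 0, 0, 0, 0, 1]]

```text
t: 11.6
eef_pos: [0.6363, -0.0613, 0.0879]
tool_rot: [2.287, 1.994, -0.179]
contact_force: [0.7, -0.2, -2.5]
grip_width: 0.0282
finger_force: 60.1
```

Request:
step_arm:
  commands:
    - [[0.008, 0, 0.05, 0, 0, 0, 1], [0, 0, 0, 0, 0, 0, 1]]

```text
t: 11.8
eef_pos: [0.6364, -0.0614, 0.0869]
tool_rot: [2.287, 1.994, -0.179]
contact_force: [0.1, -1.2, -2.4]
grip_width: 0.0283
finger_force: 60.1
```

Request:
step_arm:
  commands:
    - [[-0.012, 0, -0.075, 0, 0, 0, 1], [0.15, 0, -0.023, 0, 0, 0, 1], [0.15, 0, -0.023, 0, 0, 0, 1], [0.15, 0, -0.023, 0, 0, 0, 1], [0, 0, 0, 0, 0, 0, 1]]

```text
t: 12.3
eef_pos: [0.6376, -0.0512, 0.0884]
tool_rot: [2.286, 1.996, -0.178]
contact_force: [-0.2, 0.1, -3.6]
grip_width: 0.0281
finger_force: 60.1
```

Request:
step_arm:
  commands:
    - [[0.1, 0, -0.015, 0, 0, 0, 1], [0.1, 0, -0.015, 0, 0, 0, 1], [0, 0, 0, 0, 0, 0, 1]]

```text
t: 12.6
eef_pos: [0.6381, -0.0478, 0.0883]
tool_rot: [2.286, 1.995, -0.178]
contact_force: [-0.2, -0.2, -3.6]
grip_width: 0.028
finger_force: 60.1
```

```bash
python3 m.py s5
```

```text
kin tail t,n,z 0.0029 0.0007 0.0006 pitch 8.92 yaw -97.79 F 0.27 -0.14 -3.58
tailcap 69 0.0189 axis z 0.0124 n [-0.0315  0.0334]
barrel 119 0.0947 axis z 0.0144 n [-0.0138  0.0131]
head 20 0.2948 axis z 0.0432 n [-0.0125  0.0225]
```

Nothing touching yet and no side force. I'll keep sliding in 1–1.5 mm steps.

Request:
step_arm:
  commands:
    - [[0.07, 0, -0.011, 0, 0, 0, 1], [0, 0, 0, 0, 0, 0, 1]]

```text
t: 12.85
eef_pos: [0.6383, -0.0468, 0.0883]
tool_rot: [2.286, 1.994, -0.179]
contact_force: [0.4, -0.3, -2.7]
grip_width: 0.0282
finger_force: 60.1
```

Request:
step_arm:
  commands:
    - [[0.07, 0, -0.011, 0, 0, 0, 1], [0, 0, 0, 0, 0, 0, 1]]

```text
t: 13.05
eef_pos: [0.6385, -0.0453, 0.0884]
tool_rot: [2.286, 1.994, -0.179]
contact_force: [-1.0, -0.5, -3.2]
grip_width: 0.0282
finger_force: 60.1
```

Request:
step_arm:
  commands:
    - [[0.07, 0, -0.011, 0, 0, 0, 1], [0, 0, 0, 0, 0, 0, 1]]

```text
t: 13.25
eef_pos: [0.6385, -0.045, 0.0883]
tool_rot: [2.286, 1.993, -0.181]
contact_force: [-1.1, -3.2, -2.1]
grip_width: 0.0281
finger_force: 60.1
```

Request:
step_arm:
  commands:
    - [[0.07, 0, -0.011, 0, 0, 0, 1], [0, 0, 0, 0, 0, 0, 1]]

```text
t: 13.45
eef_pos: [0.6385, -0.0449, 0.0884]
tool_rot: [2.287, 1.991, -0.183]
contact_force: [-2.1, -7.4, -2.0]
grip_width: 0.0278
finger_force: 60.1
```

The tail met the stop at 7 N with the tail estimate at about t = 0, so it's home. Next I'll pivot the head down onto the lips.

Request:
step_arm:
  commands:
    - [[0, 0, 0.14, 0, 0.0073, 0, 1], [0, 0, 0.14, 0, 0.0073, 0, 1], [0, 0, 0.14, 0, 0.0073, 0, 1], [0, 0, 0, 0, 0, 0, 1]]

```text
t: 13.85
eef_pos: [0.6383, -0.0459, 0.0796]
tool_rot: [2.312, 2.012, -0.132]
contact_force: [-1.1, -6.4, -1.7]
grip_width: 0.0282
finger_force: 60.2
```

```bash
python3 m.py s6
```

```text
kin tail t,n,z 0.0006 0.0011 0.0001 pitch 6.52 yaw -97.93 F 6.51 -0.17 -1.73
tailcap 67 0.0161 axis z 0.0118 n [-0.0309  0.0323]
barrel 159 0.1035 axis z 0.0114 n [-0.0137  0.0136]
```

Request:
step_arm:
  commands:
    - [[0, 0, 0.13, 0, 0.0068, 0, 1], [0, 0, 0, 0, 0, 0, 1]]

```text
t: 14.1
eef_pos: [0.6384, -0.0462, 0.0773]
tool_rot: [2.318, 2.018, -0.117]
contact_force: [-1.3, -6.2, -3.0]
grip_width: 0.0284
finger_force: 60.2
```

Request:
step_arm:
  commands:
    - [[0, 0, 0.1, 0, 0.005, 0, 1], [0, 0, 0, 0, 0, 0, 1]]

```text
t: 14.3
eef_pos: [0.6386, -0.0464, 0.0755]
tool_rot: [2.323, 2.023, -0.105]
contact_force: [0.6, -6.1, -3.9]
grip_width: 0.0282
finger_force: 60.2
```

Request:
step_arm:
  commands:
    - [[0, 0, 0.06, 0, 0.003, 0, 1], [0, 0, 0, 0, 0, 0, 1]]

```text
t: 14.5
eef_pos: [0.6387, -0.0465, 0.075]
tool_rot: [2.325, 2.025, -0.099]
contact_force: [-3.1, -7.2, 1.4]
grip_width: 0.0279
finger_force: 60.7
```

Request:
step_arm:
  commands:
    - [[0, 0, 0.06, 0, 0.003, 0, 1], [0, 0, 0, 0, 0, 0, 1]]

```text
t: 14.7
eef_pos: [0.6388, -0.0465, 0.0743]
tool_rot: [2.328, 2.028, -0.092]
contact_force: [-2.7, -7.0, 5.4]
grip_width: 0.0281
finger_force: 60.9
```

```bash
python3 m.py s7
```

```text
kin tail t,n,z 0.001 0.0015 0.0015 pitch 4.56 yaw -97.89 F 7.3 -1.71 5.39
tailcap 63 0.0164 axis z 0.0116 n [-0.0312  0.032 ]
barrel 169 0.1048 axis z 0.0081 n [-0.0134  0.014 ]
```

It's resting on the lips: Fz rose by about 9 N. Now I'll ease off, release and rise.

Request:
step_arm:
  commands:
    - [[-0.03, 0, -0.04, 0, 0, 0, 1], [0, 0, 0, 0, 0, 0, -1], [0, 0, 0, 0, 0, 0, -1], [0, 0, 0, 0, 0, 0, -1], [0, 0, 0, 0, 0, 0, -1], [0, 0, 0, 0, 0, 0, -1], [0, 0, 0, 0, 0, 0, -1]]

```text
t: 15.45
eef_pos: [0.6385, -0.0448, 0.0739]
tool_rot: [2.329, 2.031, -0.089]
contact_force: [-0.2, -0.1, 0.6]
grip_width: 0.0855
finger_force: 0.0
```

```bash
python3 m.py s8
```

```text
kin tail t,n,z -0.0006 0.0007 0.0017 pitch 4.38 yaw -97.8 F 0.09 -0.19 0.57
tailcap 66 0.015 axis z 0.0113 n [-0.0308  0.0318]
barrel 169 0.1048 axis z 0.0085 n [-0.0133  0.0138]
```

Request:
step_arm:
  commands:
    - [[0, 0, -0.5, 0, 0, 0, -1], [0, 0, -0.9, 0, 0, 0, -1], [0, 0, -0.9, 0, 0, 0, -1], [0, 0, -0.9, 0, 0, 0, -1], [0, 0, -0.9, 0, 0, 0, -1], [0, 0, -0.9, 0, 0.038, 0, -1], [-0.75, -0.03, 0, 0, 0, 0, 1], [-0.75, 0, 0, 0, 0, 0, 1], [-0.75, 0, 0, 0, 0, 0, 1], [-0.75, 0, 0, 0, 0, 0, 1], [-0.75, 0, 0, 0, 0, 0, 1], [0, 0, 0, 0, 0, 0, 1]]

```text
t: 16.7
eef_pos: [0.6281, -0.1152, 0.1729]
tool_rot: [2.371, 2.06, -0.004]
contact_force: [0.1, -0.7, -0.2]
grip_width: -0.0
finger_force: 0.0
```

```bash
cat > m2.py <<'E'
import sys
from h import *
s=bot.read_state(); e=s['eef_pos']; v=e[:2]-heel
print('TCP t,n,z',(v@ax).round(4),(v@nr).round(4),e[2].round(4),rot(s['tool_rot'])[:,2].round(3),'F',s['contact_force'].round(2),s['grip_width'])
for nm in('top','side'):
    im,dd,P=cloud(nm); T=torch(P); save(sys.argv[1]+nm+'.png',im)
    for k,lo,hi,o in(('tailcap',.02,.03,.021),('barrel',.04,.21,.015),('neck',.21,.245,.015),('head',.255,.295,.021)):
        c=(T[...,0]>lo)&(T[...,0]<hi)&(T[...,2]>0)&(T[...,2]<.055)
        q=T[c&(abs(T[...,1])<.006)]; w=T[c&(abs(T[...,1])<.04)&(T[...,2]>.012)]
        if len(q)>5:
            f=np.polyfit(q[:,0],q[:,2],1); print(nm,k,len(q),q[:,0].mean().round(4),'axis z',(np.median(q[:,2])-o).round(4),'slope',np.degrees(f[0]).round(2),'n',np.percentile(w[:,1],[3,97]).round(4))
E
python3 m2.py s9
```

```text
TCP t,n,z 0.2668 0.0002 0.1729 [-0.001 -0.002 -1.   ] F [ 0.13 -0.71 -0.15] -8.67789707343169e-06
top tailcap 23 0.0251 axis z 0.0055 slope -108.92 n [-0.0339  0.0337]
top barrel 312 0.1266 axis z 0.0109 slope 5.02 n [-0.0132  0.014 ]
top neck 64 0.2278 axis z 0.0195 slope 6.05 n [-0.0225  0.0232]
top head 17 0.2668 axis z 0.0239 slope 3.31 n [-0.0221  0.012 ]
side tailcap 10 0.0234 axis z 0.0169 slope 25.58 n [-0.0355  0.0304]
side barrel 114 0.1261 axis z 0.0111 slope 5.11 n [-0.0132  0.0129]
side neck 24 0.2262 axis z 0.0197 slope 6.62 n [-0.0243  0.0228]
side head 22 0.2752 axis z 0.0244 slope 7.08 n [-0.0211  0.0185]
```

The torch lies on the lips at 5°, centred. Now I'll come down onto the head.

Request:
step_arm:
  commands:
    - [[0, 0, 0.85, 0, 0, 0, 1], [0, 0, 0.85, 0, 0, 0, 1], [0, 0, 0.7, 0, 0, 0, 1], [0, 0, 0.15, 0, 0, 0, 1], [0, 0, 0, 0, 0, 0, 1]]

```text
t: 17.3
eef_pos: [0.6286, -0.111, 0.1222]
tool_rot: [-2.366, -2.065, 0.001]
contact_force: [0.6, -0.2, -0.1]
grip_width: -0.0001
finger_force: 0.0
```

Request:
step_arm:
  commands:
    - [[0, 0, 0.1, 0, 0, 0, 1], [0, 0, 0.1, 0, 0, 0, 1]]

```text
t: 17.5
eef_pos: [0.6293, -0.1116, 0.1194]
tool_rot: [2.367, 2.064, 0.001]
contact_force: [-0.2, -0.0, -0.8]
grip_width: 0.0002
finger_force: 0.0
```

Request:
step_arm:
  commands:
    - [[0, 0, 0.08, 0, 0, 0, 1], [0, 0, 0.08, 0, 0, 0, 1]]

```text
t: 17.7
eef_pos: [0.6291, -0.1121, 0.1161]
tool_rot: [2.367, 2.064, -0.0]
contact_force: [-2.0, 0.0, 5.9]
grip_width: -0.0002
finger_force: 2.9
```

Request:
step_arm:
  commands:
    - [[0, 0, 0.07, 0, 0, 0, 1], [0, 0, 0, 0, 0, 0, 1]]

```text
t: 17.9
eef_pos: [0.6291, -0.1124, 0.1148]
tool_rot: [2.367, 2.063, -0.001]
contact_force: [-1.1, -1.5, 4.0]
grip_width: 0.0002
finger_force: 2.3
```

Request:
step_arm:
  commands:
    - [[0, 0, 0.07, 0, 0, 0, 1], [0, 0, 0, 0, 0, 0, 1]]

```text
t: 18.1
eef_pos: [0.6291, -0.1126, 0.1136]
tool_rot: [2.367, 2.063, -0.001]
contact_force: [-1.3, -1.3, 5.6]
grip_width: -0.0
finger_force: 3.0
```

Request:
step_arm:
  commands:
    - [[0, 0, 0.07, 0, 0, 0, 1], [0, 0, 0, 0, 0, 0, 1]]

```text
t: 18.3
eef_pos: [0.6292, -0.1128, 0.1125]
tool_rot: [2.367, 2.062, -0.001]
contact_force: [-2.2, -1.5, 8.0]
grip_width: 0.0
finger_force: 3.8
```

Request:
step_arm:
  commands:
    - [[0, 0, 0.07, 0, 0, 0, 1], [0, 0, 0, 0, 0, 0, 1]]

```text
t: 18.5
eef_pos: [0.629, -0.1131, 0.1112]
tool_rot: [2.367, 2.062, -0.002]
contact_force: [-3.6, -2.4, 10.1]
grip_width: 0.0003
finger_force: 4.5
```

Request:
step_arm:
  commands:
    - [[0, 0, 0.06, 0, 0, 0, 1], [0, 0, 0, 0, 0, 0, 1]]

```text
t: 18.7
eef_pos: [0.6289, -0.1133, 0.1102]
tool_rot: [2.367, 2.062, -0.002]
contact_force: [-4.6, -3.1, 11.1]
grip_width: 0.0
finger_force: 5.3
```

Request:
step_arm:
  commands:
    - [[0, 0, 0.06, 0, 0, 0, 1], [0, 0, 0, 0, 0, 0, 1]]

```text
t: 18.9
eef_pos: [0.6288, -0.1135, 0.1089]
tool_rot: [2.367, 2.061, -0.003]
contact_force: [-4.2, -3.8, 8.8]
grip_width: -0.0001
finger_force: 4.9
```

Request:
step_arm:
  commands:
    - [[0, 0, 0.06, 0, 0, 0, 1], [0, 0, 0, 0, 0, 0, 1]]

```text
t: 19.1
eef_pos: [0.6288, -0.1137, 0.1077]
tool_rot: [2.367, 2.061, -0.003]
contact_force: [-3.9, -4.1, 9.3]
grip_width: -0.0005
finger_force: 4.7
```

Request:
step_arm:
  commands:
    - [[0, 0, 0.06, 0, 0, 0, 1], [0, 0, 0, 0, 0, 0, 1]]

```text
t: 19.3
eef_pos: [0.6287, -0.1139, 0.1064]
tool_rot: [2.367, 2.061, -0.003]
contact_force: [-4.2, -4.0, 10.2]
grip_width: 0.0001
finger_force: 4.8
```

Request:
step_arm:
  commands:
    - [[0, 0, 0.06, 0, 0, 0, 1], [0, 0, 0, 0, 0, 0, 1]]

```text
t: 19.5
eef_pos: [0.6288, -0.114, 0.1051]
tool_rot: [2.367, 2.061, -0.003]
contact_force: [-3.0, -4.0, 9.2]
grip_width: -0.0001
finger_force: 4.3
```

Request:
step_arm:
  commands:
    - [[0, 0, 0.06, 0, 0, 0, 1], [0, 0, 0, 0, 0, 0, 1]]

```text
t: 19.7
eef_pos: [0.6289, -0.114, 0.1038]
tool_rot: [2.367, 2.061, -0.003]
contact_force: [-3.2, -4.7, 7.3]
grip_width: -0.0004
finger_force: 3.6
```

Request:
step_arm:
  commands:
    - [[0, 0, 0.06, 0, 0, 0, 1], [0, 0, 0, 0, 0, 0, 1]]

```text
t: 19.9
eef_pos: [0.6289, -0.1141, 0.1026]
tool_rot: [2.367, 2.061, -0.003]
contact_force: [-2.7, -4.3, 8.2]
grip_width: 0.0003
finger_force: 3.9
```

Request:
step_arm:
  commands:
    - [[0, 0, 0.05, 0, 0, 0, 1], [0, 0, 0, 0, 0, 0, 1]]

```text
t: 20.1
eef_pos: [0.629, -0.1141, 0.1017]
tool_rot: [2.367, 2.06, -0.003]
contact_force: [-2.4, -5.3, 8.5]
grip_width: -0.0001
finger_force: 4.2
```

Request:
step_arm:
  commands:
    - [[0, 0, 0.05, 0, 0, 0, 1], [0, 0, 0, 0, 0, 0, 1]]

```text
t: 20.3
eef_pos: [0.6291, -0.1142, 0.1007]
tool_rot: [2.367, 2.06, -0.003]
contact_force: [-2.9, -5.2, 8.1]
grip_width: -0.0003
finger_force: 4.1
```

Request:
step_arm:
  commands:
    - [[0, 0, 0.05, 0, 0, 0, 1], [0, 0, 0, 0, 0, 0, 1]]

```text
t: 20.5
eef_pos: [0.6291, -0.1142, 0.0997]
tool_rot: [2.367, 2.06, -0.003]
contact_force: [-1.5, -5.5, 7.2]
grip_width: -0.0004
finger_force: 3.9
```

Request:
step_arm:
  commands:
    - [[0, 0, 0.05, 0, 0, 0, 1], [0, 0, 0, 0, 0, 0, 1]]

```text
t: 20.7
eef_pos: [0.6294, -0.1143, 0.0991]
tool_rot: [2.366, 2.06, -0.002]
contact_force: [-3.4, -5.1, 10.6]
grip_width: 0.0003
finger_force: 5.2
```

Request:
step_arm:
  commands:
    - [[0, 0, 0.05, 0, 0, 0, 1], [0, 0, 0, 0, 0, 0, 1]]

```text
t: 20.9
eef_pos: [0.6297, -0.1144, 0.099]
tool_rot: [2.366, 2.059, -0.002]
contact_force: [-3.7, -4.6, 15.2]
grip_width: -0.0002
finger_force: 7.9
```

Touch-down: z stopped at 0.099 and the force rose. Easing off and rising.

Request:
step_arm:
  commands:
    - [[0, 0, -0.05, 0, 0, 0, 1], [0, 0, -0.2, 0, 0, 0, 1], [0, 0, -0.4, 0, 0, 0, 1], [0, 0, -0.9, 0, 0, 0, 1], [0, 0, -0.9, 0, 0, 0, 1], [0, 0, -0.9, 0, 0, 0, 1], [0, 0, -0.9, 0, 0, 0, 1], [0, 0, 0, 0, 0, 0, 1]]

```text
t: 21.7
eef_pos: [0.6303, -0.1111, 0.1844]
tool_rot: [2.365, 2.063, 0.004]
contact_force: [0.2, -0.1, 0.2]
grip_width: 0.0002
finger_force: 0.0
```

```bash
python3 m2.py s10; python3 -c "
import cv2;a=cv2.imread('pics/s10side.png')[150:270,220:370];cv2.imwrite('pics/z10.png',cv2.resize(a,None,fx=4.8,fy=4.8,interpolation=2))"
```

```text
TCP t,n,z 0.2624 0.0018 0.1844 [ 0.004 -0.001 -1.   ] F [ 0.17 -0.12  0.21] 0.00018623696747645523
top tailcap 22 0.0252 axis z 0.0042 slope -154.71 n [-0.0323  0.0336]
top barrel 308 0.1253 axis z 0.0021 slope 1.38 n [-0.0108  0.012 ]
top neck 66 0.2279 axis z 0.0042 slope 1.08 n [-0.025   0.0272]
top head 17 0.2779 axis z 0.004 slope -1.64 n [-0.0185  0.0146]
side tailcap 11 0.0233 axis z 0.0167 slope 33.66 n [-0.0343  0.0306]
side barrel 104 0.1296 axis z 0.003 slope 1.04 n [-0.0111  0.0117]
side neck 19 0.2293 axis z 0.0045 slope 2.84 n [-0.0243  0.0272]
side head 21 0.2752 axis z 0.0067 slope 5.89 n [-0.0177  0.0202]
```

View pics/z10.png

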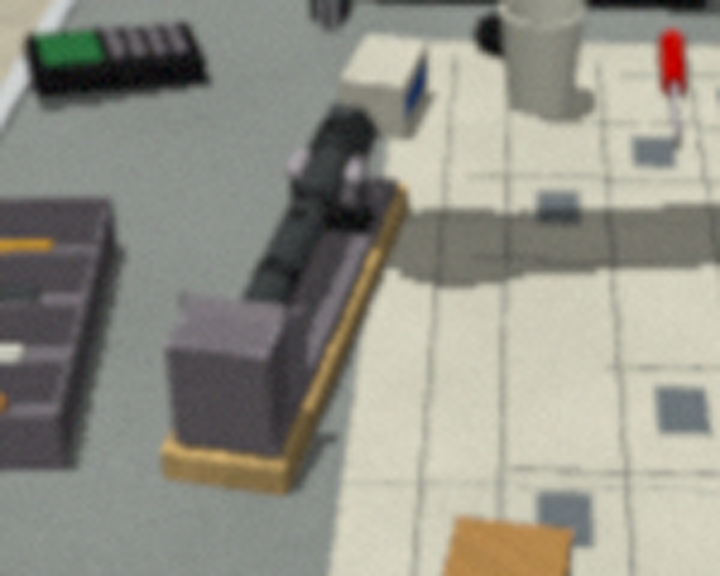

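The side view shows the torch down between the jaws at (325,175), with its tail under the hood at (230,320) and the battery box untouched at (385,85). The neck measures about 6 mm below the clip and is centred. Handing in.

```bash
python3 -c "
from bench import bot
print(bot.close_job())"
```

```text
the job is handed in; nothing more can be done
None
```

The torch is back on its charger and released, with its tail home under the hood and its neck measured about 6 mm below the clip lips on what felt like a hard stop. The job is handed in, but the hand-in returned no verdict.

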